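# Extend the magnifier boom by one hole

### The job

Two telescoping booms with sprung buttons lie on the lab bench. On the one that carries the round magnifier lens, push the button down and slide the inner tube outwards until the button pops up in the next hole (the middle one), so that the lens comes over the specimen dish. Leave the other boom, with the rectangular lamp panel, and the dish as they are.

Things in the scene. Friction and masses are not known exactly. Their poses are not given: they have to be found in the camera images.
- lens_boom: Fixed square aluminium tube, 36 mm wide, 230 mm long, top 78 mm above the bench; an inner tube slides out of it with a round lens, 98 mm across, at its end. Origin: bench level under the middle hole; z up, y along the tube towards the lens (slides out along +y, about 2 N). Square holes in its top, 22 mm long, at y = -60 (start), 0, +60 mm, joined by a slot. Nearer or farther of the two booms.
- lens_knob (a point): Top centre of the lens boom's black knob: upright cylinder 20 mm across, 27 mm tall, underside 11 mm above the tube; axes as lens_boom. Grip it, push down (2.5 to 6 N, 7 mm travel) and slide along y: 4.5 mm down frees it, with inner tube. Held down it passes holes; let go in a hole it pops up (4 mm play either way); let go between holes it stays 4 mm down and still slides until it pops up.
- panel_knob (a point): Centre of the top of the same knob on the other boom, which is built alike but carries a white rectangular lamp panel, 100 x 70 mm; to be left alone. Its y axis points towards its panel.
- dish: A loose white round specimen dish, 60 mm across and 10 mm high, with a small dark chip on it, on the bench by the lens, where the lens will stand when extended by one hole. Origin at the centre of its underside.

How it is judged (in metres and radians):
On the way:
1. the magnifier boom's knob is pushed down while it is still in the first hole (z of lens_knob in the frame of lens_boom below 0.112 m and y of lens_knob in the frame of lens_boom below -0.05 m), for 0.1 s.
At the end, for the whole second after the job is handed in: The magnifier boom's knob stands in the middle hole (within 7 mm of its middle along the tube) and has popped up to its full height (within 2 mm) (z of lens_knob in the frame of lens_boom above 0.114 m and y of lens_knob in the frame of lens_boom between -0.007 and 0.007 m); the robot touches nothing.
It fails at once if the lamp panel boom's knob is pushed or slid by more than 4 mm (distance of panel_knob from where it was at the start of the episode above 0.004 m).
It fails at once if the dish is shifted by more than 15 mm (distance of dish from where it was at the start of the episode above 0.015 m).
It also fails if it takes over 32 s, if anything falls off the work surface, if the arm or the gripper's body presses on something with over 40 N, if the wrist force passes 120 N, or if a joint passes its speed limit or range.

### The arm

A 6-joint arm with a two-finger parallel gripper is mounted at the origin on the work surface. World frame = base frame: x ahead of the robot, y to its left, z up, the work surface at z = 0. Lengths are in mm, angles in rad, forces in N, time in s.
With the tool pointing down it reaches from about 400 to 925 mm from the base axis. Payload 12.5 kg.
Tool frame: the origin (TCP) lies at the centre of the arm's flange, where the gripper is bolted on; the fingertips stand 190 mm ahead of it and the grasp point (between the pads) lies 171 mm ahead of it; z points along the fingers, y is the line along which they close (so a half turn about z gives the same grasp; the last joint's range is limited). The gripper opens to 95 mm and grips with 3 to 60 N. Pads are 20 mm wide; open, the fingers measure 119 mm over their backs; the gripper's body (75 mm by 180 mm) begins 59 mm behind the grasp point.
Start: joints at [1.127, 0.491, 1.559, -0, 1.092, -0.106], TCP at [207.109, 589.687, 404.761] pointing down, gripper open.
Joint ranges: [-3.1, 3.1], [-0.84, 2.19], [0.05, 2.79], [-1.13, 4.28], [0.06, 2.93], [-2.69, 2.69]. Speed limits (rad/s): [2.22, 2.22, 2.79, 3.14, 3.14, 3.14].

### API

Orientations are given as [roll, pitch, yaw] about the fixed x, y, z axes, in that order (R = Rz(yaw) Ry(pitch) Rx(roll)).
In Python, from cell import env, read_camera, search_frame, cut_out gives the robot as it stands. The module is installed in compiled form; this text tells all that it offers.
- The arm moves only by the tool move_arm, never from a script. Its argument "commands" is a list of rows, each a list of 3 entries, a list of its own where there are three numbers: the shift along the world's x, y, z normalised to -1 to 1, where 1 is 0.03 m, then the turn about the world's z normalised to -1 to 1, where 1 is 0.08 rad, then the opening, from -1 (shut) to 1 (fully open), so that 0 is half open. A call has 1 to 20 rows; each row shifts and turns the commanded pose from where the row before left it; what a row does not reach is not made up. A row lasts 1/12 s, in which the tool goes at most 41.7 mm and 7.16 degrees, less where a joint would pass 70% of its speed; a pose out of reach is approached as far as the arm can. A call with a number of a shift or a turn outside -1 to 1 is refused whole. A call with a gripper value outside its range is refused whole. The fingers move at their own pace and stop on an object; the grip force is fixed at half the most. Time passes only in rows, so rows that do not move let the fingers close. It gives the time, the measured TCP pose, the force, the opening and the grip force at its end, in the units of the state.
- env.state(): the state, without advancing time (a new reading comes with each control period).
- read_camera(name): name is "scene" or "top" or "wrist"; returns a dict with "image" (384x512x3 uint8, red, green, blue), "fx", "fy", "cx", "cy" (pixels), "rvec" (rotation vector, rad) and "tvec" (3), from world to camera coordinates, as OpenCV has them. Camera axes: x right, y down, z forward; pixel columns grow to the right and rows downward; lengths in mm; the calibration is good to about 2 mm. The wrist camera is an equidistant fisheye: a pixel r from the principal point sees the ray r / f radians off the axis. A picture is of the moment at which its call begins. There is no depth.
- env.job_done(): hands the job in; it is judged then, once.
Trained networks look in a picture, given as the dict that the camera call returned (one of the last four; its "shot" number tells which), for a name from the list of things; names that differ only in an ending like _2 or _b are one class to them, and where a whole thing is asked for, a point or a joint stands for the part that bears it (a point fixed in the world has none). Each returns a list of dicts, best first, with "confidence" (0 to 1); they miss things now and then, are a little off and sometimes report something else, mostly with a low value. They report only what shows in the picture. A call takes as long as a camera call.
- search_frame(thing, picture): "at" ([column, row] in pixels, amid what is visible of it).
- cut_out(thing, picture): "region" (384x512 bool, what is visible of it) and "at" ([column, row] in pixels, amid what is visible of it).
The state is a dict: "t": time; "joints": joint angles; "qvel": joint speeds; "tau": joint torques, N m; "eef_pos": TCP position; "tcp_rot": TCP orientation; "ft_force": force on the tool from outside, world axes, zero at the start; "moment": the same for the moment, N m; "opening": opening from 0.0 (shut) to 1.0 (fully open); "grip_force": force on a finger pad.
Only numpy, scipy, OpenCV 4.12 (cv2) and the standard library are available. Lean on these libraries where they do the work, as an engineer would, in place of code of your own. Each camera call takes 0.05 s, during which the arm holds its last target. There are 200 camera calls.

## Working session

There is one attempt and no reset: what is moved stays moved. The work goes in short steps, Python scripts to look and compute and a tool call to move; the robot and the scene stay as the last step left them, time stands still between calls to the robot, and variables do not carry over. Pictures are saved under pics/ and viewed, at most 10 in all, crops included, and the job is handed in when it is done.

Besides the shell and the picture viewer there is one more tool, called after "Request:" as name(argument=value, ...), one argument or row to a line, values as JSON. move_arm: Moves the arm, as the interface text tells. Its arguments: {"type":"object","properties":{"commands":{"type":"array","items":{"type":"array"}}},"required":["commands"]}

```bash
mkdir -p pics
cat > h.py <<'E'
import numpy as np, cv2
from cell import env, read_camera, search_frame, cut_out
def ray(p,uv):
    R=cv2.Rodrigues(np.array(p["rvec"],float))[0];t=np.array(p["tvec"],float).ravel()
    d=np.array([(uv[0]-p["cx"])/p["fx"],(uv[1]-p["cy"])/p["fy"],1.])
    if p.get("fish"):
        a=d[:2];r=np.hypot(*a);d=np.r_[a/max(r,1e-9)*np.sin(r),np.cos(r)]
    return -R.T@t,R.T@d
def at_z(p,uv,z):
    o,d=ray(p,uv);return o+d*(z-o[2])/d[2]
def tri(rs):
    A=sum(np.eye(3)-np.outer(d,d)/(d@d) for o,d in rs);b=sum((np.eye(3)-np.outer(d,d)/(d@d))@o for o,d in rs)
    return np.linalg.solve(A,b)
E
python3 - <<'E'
from h import *
s=env.state();print(s["t"],s["eef_pos"],s["tcp_rot"],s["opening"])
ims=[]
for c in ("scene","top"):
    p=read_camera(c);ims.append(p["image"])
    for n,z in (("lens_boom",78),("lens_knob",110),("panel_knob",110),("dish",8)):
        for r in search_frame(n,p)[:3]:print(c,n,np.round(r["at"]),round(r["confidence"],2),np.round(at_z(p,r["at"],z)))
    cv2.imwrite(f"pics/{c}.png",cv2.resize(p["image"][:,:,::-1],(800,600)))
E
```

```text
0.0 [207.09030168 589.65191922 404.17698087] [-3.14051453e+00 -9.03426390e-05  2.80380423e+00] 1.0018904594815847
scene lens_boom [200. 219.] 0.6 [492. -26.  78.]
scene lens_knob [170. 236.] 0.46 [ 489. -104.  110.]
scene lens_knob [269. 163.] 0.23 [541. 150. 110.]
scene panel_knob [283. 244.] 0.61 [667.  -9. 110.]
scene panel_knob [170. 235.] 0.42 [ 488. -102.  110.]
scene dish [269. 162.] 0.52 [489. 245.   8.]
top lens_boom [266. 243.] 0.97 [481.  58.  78.]
```

View pics/scene.png

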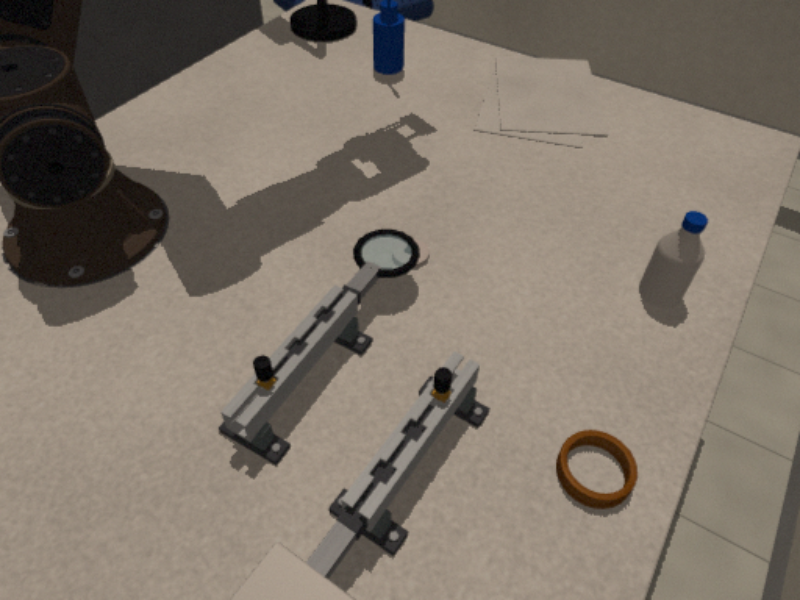

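View pics/top.png

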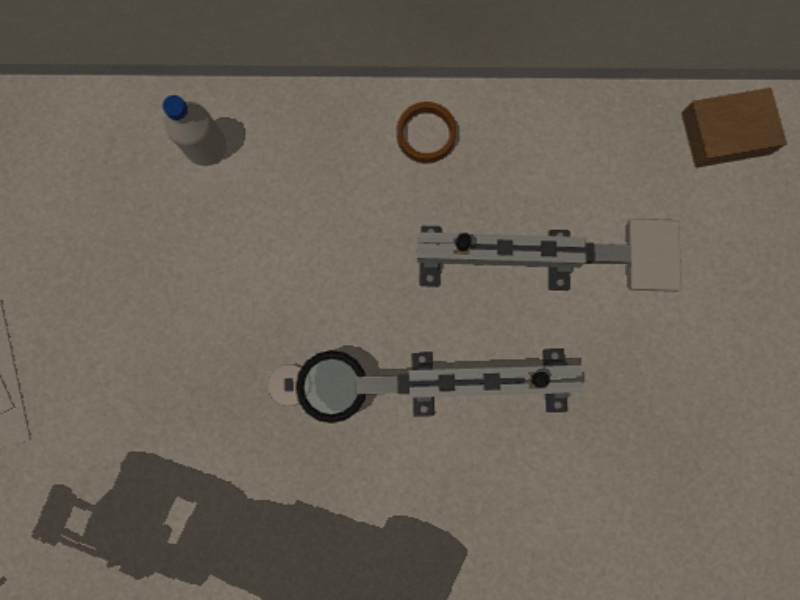

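The scene view shows the lens boom (nearer the robot) with its knob top at about (262,360) of 800x600. The top view shows that knob at (541,379), with the holes at (491,381) and (447,382). The lens points to +y, over the dish edge at (290,385). The panel boom is farther away and points the opposite way.

Run:
```python
from h import *
k=.64
t=read_camera("top");s=read_camera("scene")
print("knob top",at_z(t,(541*k,378*k),116),at_z(s,(262*k,360*k),116),tri([ray(t,(541*k,378*k)),ray(s,(262*k,360*k))]))
print("panel knob",at_z(t,(464*k,241*k),116))
for u in ((491,381),(447,382.5),(403,384),(583,377)):print(at_z(t,np.array(u)*k,78))
```

```text
knob top [ 483.28695168 -100.41815123  116.        ] [481.00731943 -99.38736805 116.        ] [ 482.87284984 -100.25553033  118.48280408]
panel knob [661.64626211  -3.52064648 116.        ]
[479.93144073 -41.41255892  78.        ]
[477.59463749  17.15480461  78.        ]
[475.25925069  75.68666788  78.        ]
[ 485.96374853 -164.02581502   78.        ]
```

Request:
move_arm(
  commands=[
    [[1, -0.5, 0], 0.25, 1],
    [[1, -0.5, 0], 0.25, 1],
    [[1, -0.5, 0], 0.25, 1],
    [[1, -0.5, 0], 0.25, 1],
    [[1, -0.5, 0], 0.25, 1],
    [[1, -0.5, 0], 0.25, 1],
    [[1, -0.5, 0], 0.25, 1],
    [[1, -0.5, 0], 0.25, 1],
    [[0.06, -1, 0], 0.25, 1],
    [[0.06, -1, 0], 0.25, 1],
    [[0.06, -1, 0], 0.25, 1],
    [[0.06, -1, 0], 0.25, 1],
    [[0.06, -1, 0], 0.25, 1],
    [[0.06, -1, 0], 0.25, 1],
    [[0.06, -1, 0], 0.25, 1],
    [[0.06, -1, 0], 0.25, 1],
    [[0.06, -1, 0], 0.25, 1],
    [[0.06, -1, 0], 0.25, 1],
    [[0.06, -1, 0], 0.25, 1],
  ],
)

```text
t: 2.18
eef_pos: [466.7, 138.3, 405.0]
tcp_rot: [3.141, 0.0, -3.098]
ft_force: [0.6, 0.1, 0.6]
opening: 0.999
grip_force: 0.0
```

Request:
move_arm(
  commands=[
    [[0.06, -1, 0], 0, 1],
    [[0.06, -1, 0], 0, 1],
    [[0.06, -1, 0], 0, 1],
    [[0.06, -1, 0], 0, 1],
    [[0.06, -1, 0], 0, 1],
    [[0.06, -1, 0], 0, 1],
    [[0.06, -1, 0], 0, 1],
    [[0.06, -1, 0], 0, 1],
    [[0, 0, -0.5], 0, 1],
    [[0, 0, -0.5], 0, 1],
    [[0, 0, 0], 0, 1],
    [[0, 0, 0], 0, 1],
  ],
)

```text
t: 3.18
eef_pos: [481.3, -100.4, 374.6]
tcp_rot: [3.141, -0.001, -3.1]
ft_force: [0.1, 0.5, -0.4]
opening: 0.999
grip_force: 0.0
```

Run:
```python
from h import *
p=read_camera("wrist");p["fish"]=1;q=dict(p);q.pop("fish")
for n,z in (("lens_knob",114),("lens_boom",78)):
    for r in search_frame(n,q)[:3]:print(n,np.round(r["at"]),round(r["confidence"],2),np.round(at_z(p,r["at"],z),1))
cv2.imwrite("pics/w1.png",cv2.resize(p["image"][:,:,::-1],(800,600)))
```

```text
lens_knob [253. 201.] 0.76 [ 481.3 -101.3  114. ]
lens_knob [345. 180.] 0.58 [458.8 -22.5 114. ]
lens_boom [343. 183.] 0.69 [470.6 -12.4  78. ]
```

View pics/w1.png

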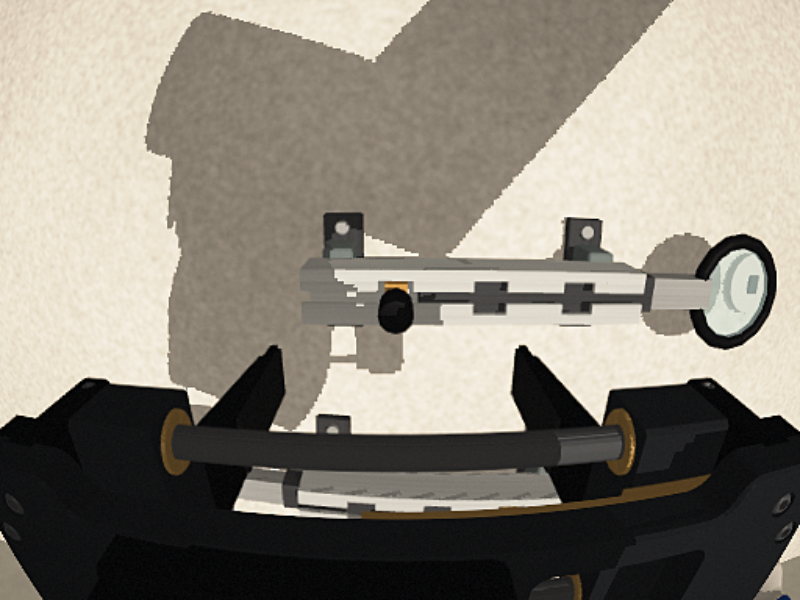

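The wrist view shows the knob at (396,310), midway between the fingertips at (275,350) and (520,350). The measured position is about (482,-101). I'll descend and close.

Request:
move_arm(
  commands=[
    [[0.03, 0, -0.8], 0, 1],
    [[0, 0, -0.8], 0, 1],
    [[0, 0, -0.8], 0, 1],
    [[0, 0, -0.7], 0, 0],
    [[0, 0, 0], 0, -0.5],
    [[0, 0, 0], 0, -1],
    [[0, 0, 0], 0, -1],
    [[0, 0, 0], 0, -1],
    [[0, 0, 0], 0, -1],
    [[0, 0, 0], 0, -1],
    [[0, 0, 0], 0, -1],
    [[0, 0, 0], 0, -1],
  ],
)

```text
t: 4.33
eef_pos: [482.2, -100.3, 282.1]
tcp_rot: [-3.141, 0.001, -3.099]
ft_force: [0.3, -0.2, 0.0]
opening: 0.427
grip_force: 0.0
```

Request:
move_arm(
  commands=[
    [[0, 0, 0], 0, -1],
    [[0, 0, 0], 0, -1],
    [[0, 0, 0], 0, -1],
    [[0, 0, 0], 0, -1],
    [[0, 0, 0], 0, -1],
    [[0, 0, 0], 0, -1],
    [[0, 0, 0], 0, -1],
    [[0, 0, 0], 0, -1],
  ],
)

```text
t: 5.0
eef_pos: [482.2, -100.3, 281.8]
tcp_rot: [3.142, 0.0, -3.099]
ft_force: [-1.0, -1.0, -0.0]
opening: 0.205
grip_force: 30.0
```

Gripped: the opening is about 19.5 mm, which matches the knob. Now I'll push down.

Request:
move_arm(
  commands=[
    [[0, 0, -0.12], 0, -1],
    [[0, 0, -0.1], 0, -1],
    [[0, 0, 0], 0, -1],
    [[0, 0, 0], 0, -1],
    [[0, 0, 0], 0, -1],
  ],
)

```text
t: 5.42
eef_pos: [482.2, -100.3, 275.1]
tcp_rot: [3.142, 0.0, -3.099]
ft_force: [-1.4, -0.6, 5.7]
opening: 0.203
grip_force: 30.0
```

Request:
move_arm(
  commands=[
    [[-0.007, 0.167, 0], 0, -1],
    [[-0.007, 0.167, 0], 0, -1],
    [[-0.007, 0.167, 0], 0, -1],
    [[-0.007, 0.167, 0], 0, -1],
    [[-0.007, 0.167, 0], 0, -1],
    [[-0.007, 0.167, 0], 0, -1],
    [[-0.007, 0.167, 0], 0, -1],
    [[-0.007, 0.167, 0], 0, -1],
    [[-0.007, 0.167, 0], 0, -1],
    [[-0.007, 0.167, 0], 0, -1],
    [[-0.007, 0.167, 0], 0, -1],
    [[-0.007, 0.167, 0], 0, -1],
    [[0, 0, 0], 0, -1],
    [[0, 0, 0], 0, -1],
  ],
)

```text
t: 6.58
eef_pos: [479.8, -39.9, 275.2]
tcp_rot: [3.141, 0.001, -3.099]
ft_force: [-0.1, 1.1, 5.8]
opening: 0.205
grip_force: 30.0
```

Request:
move_arm(
  commands=[
    [[0, 0, 0.1], 0, -1],
    [[0, 0, 0.12], 0, -1],
    [[0, 0, 0], 0, -1],
    [[0, 0, 0], 0, -1],
    [[0, 0, 0], 0, -1],
  ],
)

```text
t: 7.0
eef_pos: [479.8, -40.2, 281.8]
tcp_rot: [3.142, 0.001, -3.099]
ft_force: [2.6, 1.2, -0.4]
opening: 0.202
grip_force: 30.0
```

The force is back to about zero at full height, so the knob is in the hole. I'll release and retreat.

Request:
move_arm(
  commands=[
    [[0, 0, 0], 0, 0],
    [[0, 0, 0], 0, 0],
    [[0, 0, 0], 0, 0],
    [[0, 0, 0], 0, 0],
    [[0, 0, 0], 0, 0.2],
    [[0, 0, 0], 0, 0.2],
    [[0, 0, 0.5], 0, 0.2],
    [[0, 0, 1], 0, 0.2],
    [[0, 0, 1], 0, 0.2],
    [[0, 0, 1], 0, 0.2],
    [[0, 0, 0], 0, 0.2],
    [[0, 0, 0], 0, 0.2],
  ],
)

```text
t: 8.0
eef_pos: [479.5, -40.1, 387.9]
tcp_rot: [-3.141, 0.003, -3.099]
ft_force: [0.7, 0.9, -0.3]
opening: 0.6
grip_force: 0.0
```

Run:
```python
from h import *
p=read_camera("scene");print(env.state()["eef_pos"],env.state()["opening"])
w=read_camera("wrist");q=dict(w,fish=1)
for r in search_frame("lens_knob",w)[:3]:print(np.round(r["at"]),r["confidence"],at_z(q,r["at"],114))
a=cv2.resize(p["image"][130:300,120:330,::-1],(500,405));b=cv2.resize(w["image"][100:280,150:450,::-1],(300,180))
c=np.zeros((405,800,3),np.uint8);c[:,:500]=a;c[:180,500:]=b
cv2.imwrite("pics/end.png",c)
```

```text
[479.38214168 -40.12166535 386.67208047] 0.6006418522600477
[255. 193.] 0.79 [476.2493435  -39.58543433 114.        ]
```

View pics/end.png

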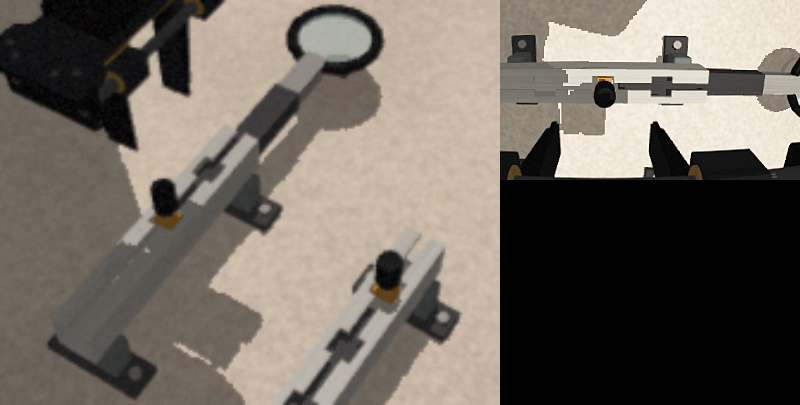

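The knob at (163,195) stands in the middle hole with its orange collar showing, like the untouched panel knob at (388,270). The lens is extended over the dish, and the gripper is clear.

```bash
python3 -c "
from cell import env
print(env.job_done())"
```

```text
the job is handed in; nothing more can be done
None
```

The magnifier boom is extended by one hole, with its knob popped up in the middle hole. The arm never went near the panel boom or the dish, and the job is handed in; no verdict came back.

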